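# Reset the can seamer to its start mark and work the knock-out

### The job

The can seamer has stopped part-way through a can. Turn its black handwheel until the yellow mark stands at the very top, in line with the red index line, and let go of the wheel; only then press the red knock-out lever right down to its stop and let it come all the way back up. Do not knock over or shift the bottle, tins and other things round the machine.

Things in the scene. Friction and masses are not known exactly. Their poses are not given: they have to be found in the camera images.
- seamer: Bench can seamer, fixed. Grey base 290 (x) x 190 (y) x 52 high; origin on the table under its centre; x from its front (robot's side) to its back, y to its left, z up. Blue head x -50 to 140, y -70 to 70, z 245 to 345; motor to 450. On the left a gear case x -60 to 60, y 75 to 130, top z 195; behind it a cover to x 142, top z 160; a switch box x 20 to 122, y 70 to 220, z 260 to 370 (mm, this frame).
- wheel_hub (a point): Centre of the black handwheel, on its level axle (the seamer's y axis): 125 mm above the table, at x 0, y 200 mm of the seamer, axes as the seamer's. Wheel 180 mm in diameter, standing in the x-z plane; rim 24 mm wide along the axle, from 68 to 90 mm radius, on three 18 x 12 mm spokes. 58 mm are free between rim and gear case; a switch box hangs over its rear half.
- handwheel (a joint): Angle of the handwheel, rad: 0 (or any whole turn) with the yellow mark at the very top; grows as the top of the wheel moves towards the seamer's back (+x). Turns both ways without end and stays where it is left; takes about 2.5 N at the rim to turn.
- wheel_mark (a point): Middle of the yellow mark (20 mm wide, painted across the tread and both sides of the rim), on the tread 90 mm from the wheel's centre; turns with the wheel. At the start it is far from the top: level with the axle at the back, or lower, or at the front below. The top is shown by a red index line on the gear case's top and side, in the plane through the axle.
- lever (a joint): Knock-out lever, rad: 0 at rest (up), 0.6 at its lower stop. Pivot along the seamer's y at its x 80, y -180, z 275 mm; the lever reaches forward (-x). At rest it slopes 0.21 rad up towards its tip, at the stop 0.39 rad down. Sprung: about 3 N at the grip starts it, 9 N holds it at the stop; it returns when let go.
- lever_grip (a point): On the lever's centre line 160 mm from the pivot, in its round red grip (25 mm in diameter, from 103 to 208 mm from the pivot; the rest is a 16 mm steel bar). Turns with the lever; y axis along the pivot.
- sauce_mid (a point): Brown sauce bottle, yellow label, red cap, loose: 225 mm high, 56 in diameter from the foot to 140 up, then tapering to a 22 mm neck. Point on its axis half-way up (112.5 above the foot); z up. It stands on the table left of the handwheel, 130 to 170 mm from the wheel's plane. Leave it.
- jar_top (a point): Top centre of the red-brown jar with green cap (62 mm in diameter, 90 high) that stands in a wooden tray on the right. Leave it.
- tin_a: Tin with red label, 53 mm in diameter, 100 high, on the table in front of the handwheel; origin under its centre. Leave it.
- tin_b: Small bare tin, 53 mm in diameter, 60 high, on the table under the inner part of the lever; origin under its centre. Leave it.
- tin_c: Tin with red label, 53 mm in diameter, 100 high, on the table under the outer part of the lever (at its stop the grip stays 80 mm above it); origin under its centre. Leave it.
- lids: Stack of can lids, 55 mm in diameter, 24 high, on the right in front; origin under its centre. Leave it.
- lighter: Green stick lighter lying on the left in front, 185 mm long, 25 high; origin under the middle of its 95 mm handle, steel tube along its x. Leave it.
Not all that is in view belongs to the job. Of the things like the part that bears sauce_mid, leave any that is green, purple or white; of the rest the smaller one is meant.

How it is judged:
By the outcome, as a careful person would: the job done as asked, in the order asked, and still so for the second after the job is handed in, with the robot touching nothing.
It also fails if it takes over 67 s, if anything falls off the work surface, if the arm or the gripper's body presses on something with over 40 N, if the wrist force passes 120 N, or if a joint passes its speed limit or range.

### The arm

A 6-joint arm with a two-finger parallel gripper is mounted at the origin on the work surface. World frame = base frame: x ahead of the robot, y to its left, z up, the work surface at z = 0. Lengths are in m, angles in rad, forces in N, time in s.
With the tool pointing down it reaches from about 0.375 to 0.9 m from the base axis. Payload 3.1 kg.
Tool frame: the origin (TCP) lies at the very end of the fingers, on their centre line; the grasp point (between the pads) lies 19 mm behind it (manip.hold_point_z is the distance from the TCP to the grasp point, in m); y points along the fingers, z is the direction in which the jaws open and shut, and the axes are right-handed (so a half turn about y gives the same grasp; the last joint's range is limited). The gripper opens to 85 mm and grips with 20 to 120 N. Pads are 22 mm wide; open, the fingers measure 114 mm over their backs; the gripper's body (76 mm by 85 mm) begins 54 mm behind the grasp point. The pads swing forward as they close: fully open they stand 13 mm farther back than shut.
Start: joints at [0.981, 0.527, 1.433, -0, 1.181, -0.178], TCP at [0.25, 0.573, 0.199] pointing down, gripper open.
Joint ranges: [-3.08, 3.08], [-0.75, 2.2], [0.22, 2.44], [-1.43, 4.57], [0, 2.65], [-2.85, 2.85]. Speed limits (rad/s): [2.79, 2.79, 3.14, 3.14, 3.14, 3.14].

### API

Orientations are given as a unit quaternion [x, y, z, w].
In Python, from station import manip, eyes, workorder gives the robot as it stands. The module is installed in compiled form; this text tells all that it offers.
- The arm moves only by the shell command python3 -m jog 'ROWS' [OPENING] [FORCE]. ROWS is JSON, a list of rows, each a list of 2 entries, a list of its own where there are three numbers: the shift along the tool's x, y, z in cm, then the turn about the tool's y in rad. A call has 1 to 20 rows; each row is the pose to reach, as a shift and turn from the pose commanded when the call began, along the tool's axes at that moment; what a row does not reach only later rows make up. A row lasts 1/12 s, in which the tool goes at most 41.7 mm and 7.16 degrees, less where a joint would pass 70% of its speed; a pose out of reach is approached as far as the arm can. A call with a gripper value outside its range is refused whole. OPENING is the finger opening in cm, from 0 to 8.54, set as the call begins (- or left out, the last holds). The fingers move at their own pace and stop on an object; FORCE is the grip in N (left out, the last holds). Time passes only in rows, so rows that repeat a pose let the fingers close. It gives the time, the measured TCP pose, the force and the opening at its end, in the units of the state.
- manip.sense(): the state, without advancing time (a new reading comes with each control period).
- eyes.snapshot(name): name is "scene" or "top" or "wrist"; returns a dict with "frame" (480x640x3 uint8, red, green, blue), "vfov" (degrees; the focal length in pixels is half the picture's height over the tangent of half this angle, whatever the lens; pixels are square), "cx", "cy" (the principal point, pixels), "rvec" (rotation vector, rad) and "tvec" (3), from world to camera coordinates, as OpenCV has them. Camera axes: x right, y down, z forward; pixel columns grow to the right and rows downward; lengths in m; the calibration is good to about 2 mm. A picture is of the moment at which its call begins. There is no depth.
- workorder.sign_off(): hands the job in, once; it reports no verdict.
The state is a dict: "t": time; "q": joint angles; "qd": joint speeds; "tau": joint torques, N m; "tcp_pos": TCP position; "tool_rot": TCP orientation; "force": force on the tool from outside, world axes, zero at the start; "ft_torque": the same for the moment, N m; "finger_gap": opening from 0.0 (shut) to 1.0 (fully open).
Only numpy, scipy, OpenCV 4.12 (cv2) and the standard library are available. Lean on these libraries where they do the work, as an engineer would, in place of code of your own. Each camera call takes 0.05 s, during which the arm holds its last target. There are 200 camera calls.

## Working session

There is one attempt and no reset: what is moved stays moved. The work goes in short steps, Python scripts to look and compute and a shell command to move; the robot and the scene stay as the last step left them, time stands still between calls to the robot, and variables do not carry over. Pictures are saved under pics/ and viewed, about 8 in all and at most 12, crops included, and the job is handed in when it is done.

```bash
mkdir -p pics; ls; cat > h.py <<'E'
import numpy as np, cv2
from scipy.spatial.transform import Rotation as R
from station import manip, eyes, workorder
def snap(n,save=None):
    s=eyes.snapshot(n)
    if save: cv2.imwrite('pics/'+save,s['frame'][:,:,::-1])
    return s
def cam(s):
    f=240/np.tan(np.radians(s['vfov'])/2)
    M=cv2.Rodrigues(np.array(s['rvec'],float))[0]; t=np.array(s['tvec'],float).ravel()
    return f,M,t
def ray(s,u,v):
    f,M,t=cam(s); d=M.T@np.array([(u-s['cx'])/f,(v-s['cy'])/f,1]); return -M.T@t,d/np.linalg.norm(d)
def onz(s,u,v,z):
    o,d=ray(s,u,v); return o+d*(z-o[2])/d[2]
def proj(s,P):
    f,M,t=cam(s); c=np.atleast_2d(P)@M.T+t; return np.c_[f*c[:,0]/c[:,2]+s['cx'],f*c[:,1]/c[:,2]+s['cy']]
def tri(*rs):
    A=0;b=0
    for o,d in rs:
        Q=np.eye(3)-np.outer(d,d);A=A+Q;b=b+Q@o
    return np.linalg.solve(A,b)
E
python3 - <<'E'
from h import *
for n in('scene','top'):
    s=snap(n,n+'0.png'); print(n,s['vfov'],s['cx'],s['cy'],ray(s,320,240))
st=manip.sense(); print(st); print(R.from_quat(st['tool_rot']).as_matrix(), manip.hold_point_z)
a=cv2.imread('pics/scene0.png');b=cv2.imread('pics/top0.png')
E
```

```text
pics
scene 51.256823822970915 318.99373649706496 238.5722184668869 (array([ 0.9854459 , -0.42256595,  1.38818709]), array([-0.33550196,  0.36915196, -0.86669791]))
top 52.904827870973165 323.4502919336797 242.85119771815104 (array([0.40748029, 0.05740604, 1.33868238]), array([ 0.09267967,  0.03608048, -0.99504205]))
{'t': 0.1, 'q': array([ 9.80459770e-01,  5.28395410e-01,  1.43377258e+00,  2.15103714e-05,
        1.18142735e+00, -1.78526251e-01]), 'qd': array([ 0.00236017, -0.00255207, -0.00237769,  0.00017962,  0.00168202,
       -0.00037572]), 'tau': array([-2.32600269e-04, -4.43302917e+01, -1.78586090e+01, -2.15401719e-04,
        3.93836468e-03, -2.18534063e-05]), 'tcp_pos': array([0.24974697, 0.57215491, 0.19841841]), 'tool_rot': array([ 0.69282289, -0.14484512,  0.14430099, -0.69151541]), 'force': array([-0.98823104, -0.59981606, -0.22872103]), 'ft_torque': array([ 0.04487299,  0.02246998, -0.03023006]), 'finger_gap': 0.9983537799207266}
[[ 9.16394227e-01 -1.13130887e-03  4.00275331e-01]
 [-4.00276754e-01 -1.65266115e-03  9.16392814e-01]
 [-3.75203827e-04 -9.99997994e-01 -1.96732578e-03]] 0.0187
```

View pics/scene0.png

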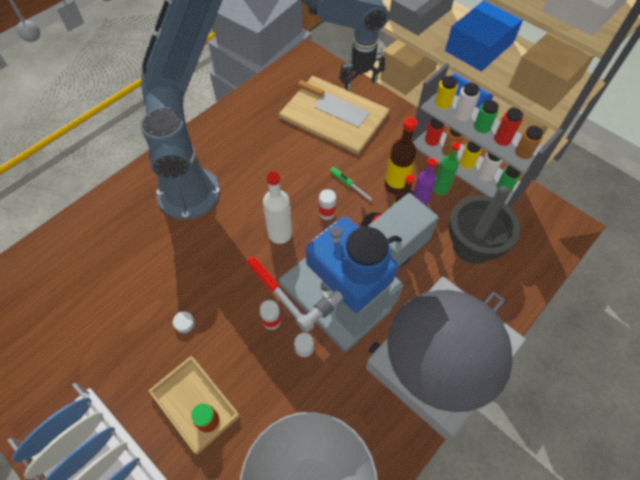

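View pics/top0.png

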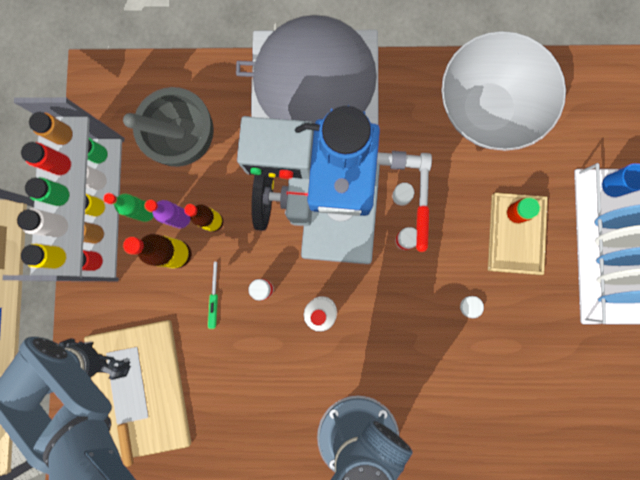

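The pictures show the seamer at top (340,190), wheel at (262,200), lever at (422,210), and brown bottles at (205,217) (small) and (170,252) (large). Next I'll enlarge these.

```bash
python3 - <<'E'
from h import *
a=cv2.imread('pics/scene0.png');b=cv2.imread('pics/top0.png')
A=cv2.resize(b[100:270,180:440],None,fx=3,fy=3,interpolation=cv2.INTER_CUBIC)
cv2.imwrite('pics/c1.png',A)
B=cv2.resize(a[110:360,240:450],None,fx=2.4,fy=2.4,interpolation=cv2.INTER_CUBIC)
cv2.imwrite('pics/c2.png',B)
E
```

```text
(no output)
```

View pics/c1.png

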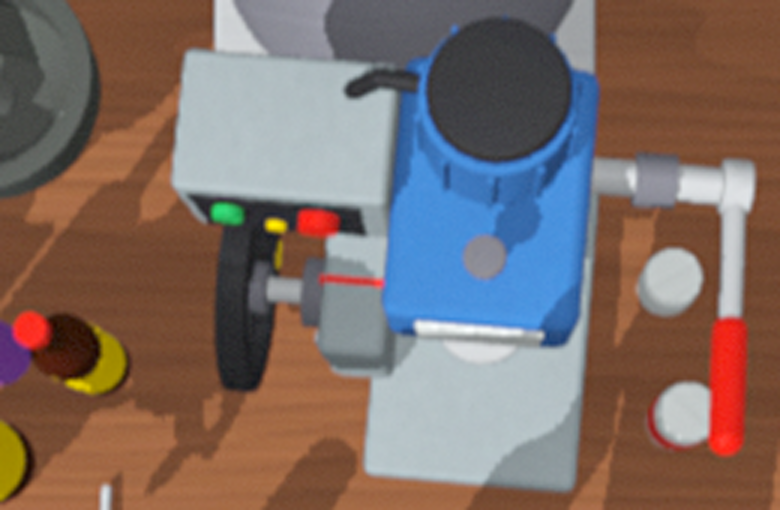

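View pics/c2.png

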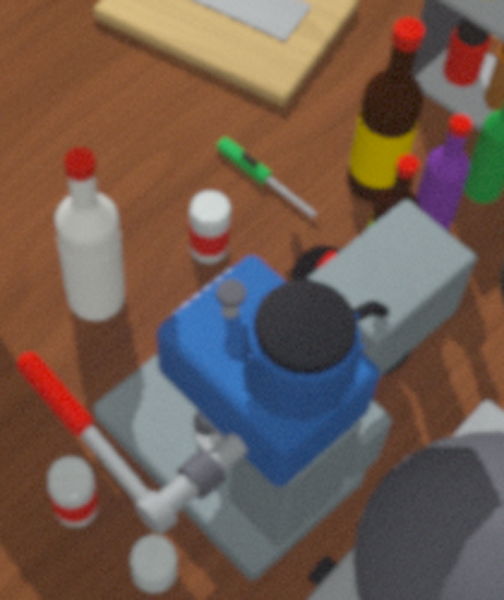

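The wheel's mark shows only as a yellow sliver at top (273,183), behind and under the switch box. There are two brown bottles: the small one at top (205,217) and the large one at (170,252). The small one fits the description: it's brown, smaller, and nearest the wheel. Next I'll fit the seamer pose.

```bash
python3 - <<'E'
from h import *
from scipy.optimize import least_squares
s=snap('top'); s2=snap('scene')
c=np.cos(.21);n=np.sin(.21)
P=np.array([[-145,95,52],[-145,-95,52],[0,130,195],[122,220,370],[20,220,370],[20,70,370],[80-208*c,-180,275+208*n],[80-103*c,-180,275+103*n]])/1e3
uv=np.array([[365,473],[572,490],[320,279],[187,50],[175,183],[388,205],[726,455],[731,318]])/3+[180,100]
P2=np.array([[20,220,370],[122,220,370],[122,70,370],[80-208*c,-180,275+208*n],[80-103*c,-180,275+103*n],[-145,-95,52]])/1e3
uv2=np.array([[405,198],[478,260],[380,308],[22,358],[86,428],[np.nan,np.nan]])/2.4+[240,110]
P2=P2[[0,1,3,4]];uv2=uv2[[0,1,3,4]]
W=lambda p,Q:np.c_[Q[:,0]*np.cos(p[2])-Q[:,1]*np.sin(p[2])+p[0],Q[:,0]*np.sin(p[2])+Q[:,1]*np.cos(p[2])+p[1],Q[:,2]]
f=lambda p:np.r_[(proj(s,W(p,P))-uv).ravel(),(proj(s2,W(p,P2))-uv2).ravel()]
r=least_squares(f,[.55,.05,0],loss='soft_l1'); p=r.x
print(p,f(p).reshape(-1,2).round(1).tolist())
np.save('p.npy',p)
L=lambda *q:W(p,np.array([q])/1e3)[0]
print('hub',L(0,200,125),'grip',L(80-160*c,-180,275+160*n))
# mark pred
for a in range(0,360,30):
    q=L(90*np.sin(np.radians(a)),188,125+90*np.cos(np.radians(a)));print(a,q.round(3),proj(s,q).round(0),proj(s2,q).round(0))
hsv=cv2.cvtColor(s['frame'],cv2.COLOR_RGB2HSV)
m=cv2.inRange(hsv,(22,120,60),(35,255,255));m[:,:235]=0;m[:,300:]=0;m[:140]=0;m[230:]=0
N,_,stt,ct=cv2.connectedComponentsWithStats(m);print(stt[1:],ct[1:])
E
```

```text
[ 0.61750975  0.0470569  -0.09306754] [[-0.8, -0.8], [1.1, 0.4], [1.4, -0.9], [0.3, -2.5], [-1.3, 1.3], [0.2, 0.5], [-0.1, 0.2], [0.3, -0.4], [0.1, -0.9], [0.5, -0.9], [-0.8, -1.8], [0.1, 1.9]]
hub [0.6360964  0.24619137 0.125     ] grip [ 0.52462782 -0.12505613  0.30835358]
0 [0.635 0.234 0.215] [[263. 188.]] [[386. 226.]]
30 [0.68  0.23  0.203] [[266. 171.]] [[398. 239.]]
60 [0.713 0.227 0.17 ] [[269. 161.]] [[405. 253.]]
90 [0.725 0.226 0.125] [[272. 161.]] [[405. 263.]]
120 [0.713 0.227 0.08 ] [[274. 170.]] [[400. 267.]]
150 [0.68  0.23  0.047] [[274. 184.]] [[390. 265.]]
180 [0.635 0.234 0.035] [[273. 201.]] [[379. 257.]]
210 [0.59  0.238 0.047] [[271. 217.]] [[369. 245.]]
240 [0.557 0.241 0.08 ] [[268. 228.]] [[363. 233.]]
270 [0.545 0.243 0.125] [[265. 230.]] [[361. 223.]]
300 [0.557 0.241 0.17 ] [[262. 223.]] [[365. 217.]]
330 [0.59  0.238 0.203] [[262. 208.]] [[374. 218.]]
[[268 173   8   5  34]
 [271 180   3  10  23]] [[271.5        174.88235294]
 [272.13043478 184.47826087]]
```

```bash
cat > go.py <<'E'
import sys
from h import *
# usage: go.py lx ly lz(mm, seamer frame, TCP target) [yaw about +y]: shift in cm along the tool axes, and turn
p=np.load('p.npy')
def shift(l,jaw=p[2]):
    st=manip.sense(); M=R.from_quat(st['tool_rot']).as_matrix()
    c,s=np.cos(p[2]),np.sin(p[2]); l=np.array(l)/1e3
    w=np.array([c*l[0]-s*l[1]+p[0],s*l[0]+c*l[1]+p[1],l[2]])
    turn=-(jaw+np.pi/2-np.arctan2(M[1,2],M[0,2]))
    print(l,'world',w.round(4),'shift',((M.T@(w-st['tcp_pos']))*100).round(2),'turn',round(turn,3))
def here():
    st=manip.sense(); c,s=np.cos(p[2]),np.sin(p[2]); d=st['tcp_pos']-[p[0],p[1],0]
    print('t',st['t'],'local mm',(np.array([c*d[0]+s*d[1],-s*d[0]+c*d[1],d[2]])*1e3).round(1),'F',st['force'].round(1),'gap',st['finger_gap'])
def wheel(th,up=6): t=np.radians(th); return [-79*np.sin(t),200,125+79*np.cos(t)+up-18.7]
E
python3 - <<'E'
from go import *
l=wheel(28);print(l);shift(l);shift([l[0],l[1],420])
a=np.radians(28)
for th in range(28,71,6): b=np.radians(th);print(th,[round(-7.9*(np.sin(b)-np.sin(a)),2),round(7.9*(np.cos(a)-np.cos(b)),2)])
E
```

```text
[np.float64(-37.088253460085376), 200, np.float64(182.05285983585526)]
[-0.03708825  0.2         0.18205286] world [0.5992 0.2496 0.1821] shift [ 44.93   1.67 -15.59] turn -0.319
[-0.03708825  0.2         0.42      ] world [0.5992 0.2496 0.42  ] shift [ 44.92 -22.12 -15.62] turn -0.319
28 [np.float64(-0.0), np.float64(0.0)]
34 [np.float64(-0.71), np.float64(0.43)]
40 [np.float64(-1.37), np.float64(0.92)]
46 [np.float64(-1.97), np.float64(1.49)]
52 [np.float64(-2.52), np.float64(2.11)]
58 [np.float64(-2.99), np.float64(2.79)]
64 [np.float64(-3.39), np.float64(3.51)]
70 [np.float64(-3.71), np.float64(4.27)]
```

```bash
python3 -m jog '[[[0,-12,0],0],[[0,-22,0],0],[[0,-22,0],0],[[0,-22,0],0],[[0,-22,0],0],[[0,-22,0],0],[[45,-22,-15.6],-0.319],[[45,-22,-15.6],-0.319],[[45,-22,-15.6],-0.319],[[45,-22,-15.6],-0.319],[[45,-22,-15.6],-0.319],[[45,-22,-15.6],-0.319],[[45,-22,-15.6],-0.319],[[45,-22,-15.6],-0.319],[[45,-22,-15.6],-0.319],[[45,-22,-15.6],-0.319],[[45,-22,-15.6],-0.319],[[45,-22,-15.6],-0.319],[[45,-22,-15.6],-0.319],[[45,-22,-15.6],-0.319]]' 5.2 25
python3 - <<'E'
from go import *
here();shift([-37,200,182])
a=snap('wrist','w1.png')
b=snap('top','t1.png')
W=lambda x,y,z:np.array([np.cos(p[2])*x-np.sin(p[2])*y+p[0]*1e3,np.sin(p[2])*x+np.cos(p[2])*y+p[1]*1e3,z])/1e3
print('hub top wrist proj',proj(a,W(0,188,215)),proj(a,W(0,212,215)),proj(a,W(-60,188,192)),proj(a,W(-60,212,192)))
im=a['frame'][:,:,::-1]; t=cv2.resize(b['frame'][130:260,180:353,::-1],(640,480))
cv2.imwrite('pics/j1.png',cv2.resize(np.hstack([im,t]),(800,300)))
E
```

```text
t: 1.87
tcp_pos: [0.6007, 0.2484, 0.4182]
tool_rot: [0.706, -0.035, 0.033, -0.706]
force: [0.4, 0.0, 0.2]
finger_gap: 0.612
t 1.8667 local mm [-35.5 198.9 418.2] F [0.4 0.  0.2] gap 0.6124140187192291
[-0.037  0.2    0.182] world [0.5993 0.2496 0.182 ] shift [-0.1  23.62  0.11] turn -0.002
hub top wrist proj [[300.07766999 230.19662904]] [[324.92409773 230.12488066]] [[299.98779696 164.38737512]] [[324.62738113 164.31504708]]
```

View pics/j1.png

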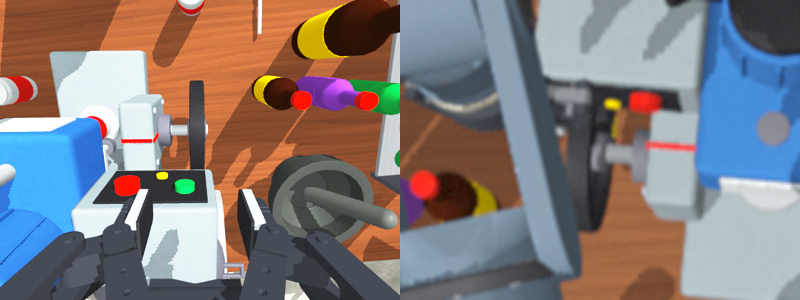

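The wheel rim lies straight below the grasp, where I predicted (wrist px 301–330 against 300–325). I'll descend.

```bash
python3 -m jog '[[[-0.1,10,0],0],[[-0.1,20,0],0],[[-0.1,20,0],0],[[-0.1,20,0],0],[[-0.1,20,0],0],[[-0.1,20,0],0],[[-0.1,22,0],0],[[-0.1,23.6,0],0],[[-0.1,23.6,0],0]]' 5.2 25
python3 -m jog '[[[0,0,0],0],[[0,0,0],0],[[0,0,0],0],[[0,0,0],0],[[0,0,0],0]]' 0 25
python3 -c "
from go import *
here()"
```

```text
t: 2.72
tcp_pos: [0.5973, 0.2508, 0.1825]
tool_rot: [0.707, -0.033, 0.031, -0.706]
force: [-0.2, 0.0, -0.1]
finger_gap: 0.609
t: 3.13
tcp_pos: [0.5996, 0.25, 0.1846]
tool_rot: [-0.706, 0.032, -0.033, 0.707]
force: [-0.3, -0.3, -0.1]
finger_gap: -0.002
t 3.1333 local mm [-36.7 200.4 184.6] F [-0.3 -0.3 -0.1] gap -0.002466639124382651
```

The fingers shut fully, so the rim isn't between them. I'll take a look.

```bash
python3 - <<'E'
from go import *
a=snap('wrist');b=snap('top');c=snap('scene')
print(proj(b,manip.sense()['tcp_pos']),proj(c,manip.sense()['tcp_pos']),proj(a,manip.sense()['tcp_pos']))
im=a['frame'][:,:,::-1]; t=cv2.resize(b['frame'][130:260,180:353,::-1],(640,480))
u=cv2.resize(c['frame'][150:300,290:490,::-1],(640,480))
cv2.imwrite('pics/j2.png',cv2.resize(np.vstack([np.hstack([im,t]),np.hstack([u,u*0])]),(800,600)))
E
```

```text
[[258.33333406 205.35657147]] [[378.80278651 221.23380589]] [[310.2313716  281.62143959]]
```

View pics/j2.png

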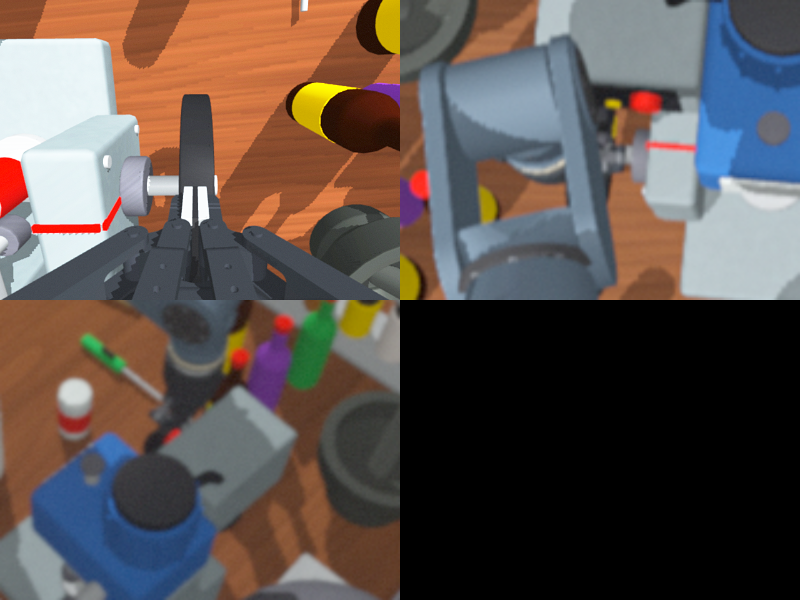

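```bash
python3 - <<'E'
from go import *
a=snap('wrist')
W=lambda x,y,z:np.array([np.cos(p[2])*x-np.sin(p[2])*y+p[0]*1e3,np.sin(p[2])*x+np.cos(p[2])*y+p[1]*1e3,z])/1e3
for n,q in dict(idx=(0,130,195),idxr=(0,75,195),hub=(0,212,125),front_in=(-90,188,125),front_out=(-90,212,125),case=(-60,130,195)).items(): print(n,(proj(a,W(*q))/1.6).round(1))
print('cam local',ray(a,320,240))
f=cv2.resize(a['frame'][250:400,230:400,::-1],(680,600),interpolation=cv2.INTER_CUBIC);cv2.imwrite('pics/w2.png',f)
E
```

```text
idx [[100.8 228.6]]
idxr [[ 27.4 228.6]]
hub [[206.2 186.5]]
front_in [[180.8  96.1]]
front_out [[207.5  96.1]]
case [[ 90.6 152.9]]
cam local (array([0.52034213, 0.25750282, 0.35877188]), array([ 0.31502273, -0.00882782, -0.94904307]))
```

View pics/w2.png

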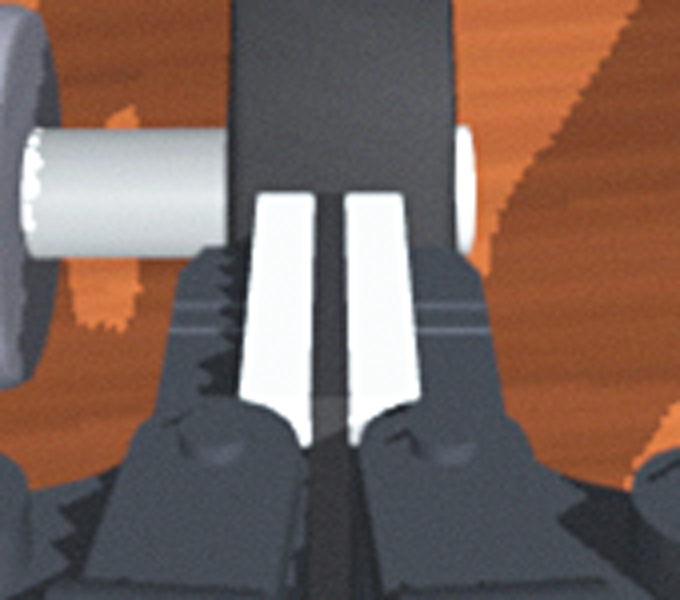

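```bash
python3 - <<'E'
from go import *
a=snap('wrist'); st=manip.sense(); print(a['vfov'])
ex=np.array([np.cos(p[2]),np.sin(p[2]),0])
o,d=ray(a,230+330/4,250+192/4)
for off in (-.011,0,.011):
    P=st['tcp_pos']+ex*off; k=((P-o)@ex)/(d@ex); print(off,(o+k*d))
# finger width at tip: px 255..405 /4
for z in (.18,.2,.22):
    P=st['tcp_pos'].copy();P[2]=z
    ey=np.array([-ex[1],ex[0],0]);print(z,proj(a,np.array([P-ex*.011,P-ex*.011+.01*ey])))
E
```

```text
60.78863068025211
-0.011 [0.58824114 0.25144971 0.22112748]
0 [0.59919807 0.25047597 0.19894956]
0.011 [0.61015499 0.24950224 0.17677164]
0.18 [[310.70018436 258.4384811 ]
 [332.12566323 258.42640723]]
0.2 [[310.60249505 275.43144351]
 [334.39579263 275.41729033]]
0.22 [[310.48052978 296.64718622]
 [337.23002528 296.6302289 ]]
```

```bash
python3 - <<'E'
from go import *
b=snap('top');c=snap('scene')
for z in (.198,.22,.234): 
    P=np.array([.24975,.57215,z]); print(z,proj(b,P).round(1),proj(c,P).round(1))
A=cv2.imread('pics/scene0.png')[30:120,310:430];B=cv2.imread('pics/top0.png')[320:410,60:180]
v=np.hstack([cv2.resize(A,(400,300),interpolation=cv2.INTER_CUBIC),cv2.resize(B,(400,300),interpolation=cv2.INTER_CUBIC)])
cv2.imwrite('pics/j3.png',v)
E
```

```text
0.198 [[118.6 351. ]] [[359.7  96.8]]
0.22 [[114.4 352.3]] [[360.3  91.7]]
0.234 [[111.5 353.1]] [[360.6  88.4]]
```

View pics/j3.png

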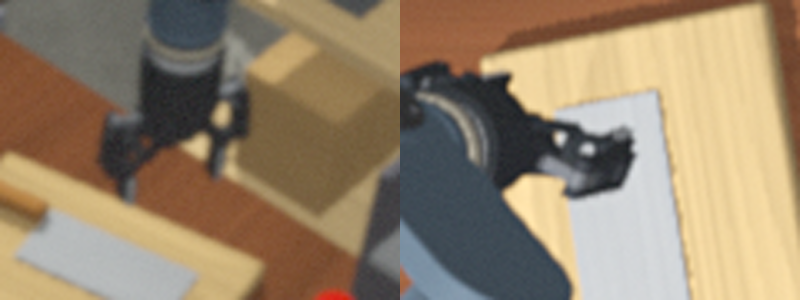

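Two views put the true fingertips about 34 mm above the reported TCP: tips at z≈0.22 in the wrist view now, and the scene view at the start agrees. So the grasp was above the rim. I'll open, go 3 cm lower and close again; the body still clears the wheel.

```bash
python3 -m jog '[[[0,0,0],0],[[0,0,0],0],[[0,0,0],0],[[0,0,0],0],[[0,1,0],0],[[0,2,0],0],[[0,2.6,0],0],[[0,3.0,0],0],[[0,3.0,0],0]]' 5.2 25
python3 -m jog '[[[0,0,0],0],[[0,0,0],0],[[0,0,0],0],[[0,0,0],0],[[0,0,0],0]]' 0 25
python3 -c "
from go import *
here()"
```

```text
t: 4.23
tcp_pos: [0.5979, 0.2495, 0.1513]
tool_rot: [0.707, -0.034, 0.032, -0.706]
force: [-1.0, -0.6, -0.4]
finger_gap: 0.613
t: 4.65
tcp_pos: [0.5996, 0.2512, 0.1538]
tool_rot: [-0.706, 0.032, -0.033, 0.707]
force: [1.4, 5.1, -1.1]
finger_gap: 0.275
t 4.65 local mm [-36.8 201.6 153.8] F [ 1.4  5.1 -1.1] gap 0.2746100684434384
```

Gripped: 23.4 mm between the fingers matches the 24 mm rim. Now the first stroke, front going down.

```bash
python3 -m jog '[[[-0.35,0.2,0],0],[[-0.71,0.43,0],0],[[-1.05,0.67,0],0],[[-1.37,0.92,0],0],[[-1.68,1.2,0],0],[[-1.97,1.49,0],0],[[-2.25,1.8,0],0],[[-2.52,2.11,0],0],[[-2.76,2.44,0],0],[[-2.99,2.79,0],0],[[-3.2,3.15,0],0],[[-3.39,3.51,0],0],[[-3.56,3.88,0],0],[[-3.71,4.27,0],0],[[-3.71,4.27,0],0]]'
python3 - <<'E'
from go import *
here();b=snap('top','t2.png');a=snap('wrist','w3.png')
cv2.imwrite('pics/j4.png',cv2.resize(np.hstack([a['frame'][:,:,::-1],cv2.resize(b['frame'][130:260,180:353,::-1],(640,480))]),(800,300)))
E
```

```text
t: 5.9
tcp_pos: [0.5605, 0.2546, 0.1129]
tool_rot: [-0.706, 0.033, -0.032, 0.707]
force: [-7.3, 4.8, 10.9]
finger_gap: 0.275
t 5.9 local mm [-76.  201.3 112.9] F [-7.3  4.8 10.9] gap 0.27529551029575255
```

View pics/j4.png

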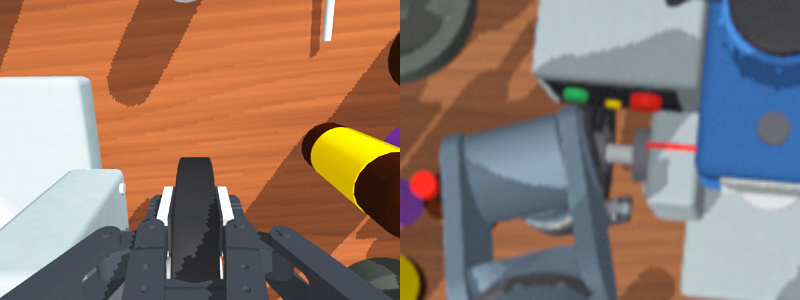

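The rim is held at the front, and the yellow mark has gone under the switch box as expected. I'll open, return along the arc, and do the second stroke.

```bash
python3 -m jog '[[[0,0,0],0],[[0,0,0],0],[[0,0,0],0],[[0,0,0],0],[[0.32,-0.76,0],0],[[0.72,-1.48,0],0],[[1.19,-2.16,0],0],[[1.74,-2.78,0],0],[[2.34,-3.35,0],0],[[3.0,-3.84,0],0],[[3.71,-4.27,0],0],[[3.71,-4.27,0],0],[[3.71,-4.27,0],0]]' 4.5 25
python3 -m jog '[[[0,0,0],0],[[0,0,0],0],[[0,0,0],0],[[0,0,0],0],[[-0.35,0.2,0],0],[[-0.71,0.43,0],0],[[-1.05,0.67,0],0],[[-1.37,0.92,0],0],[[-1.68,1.2,0],0],[[-1.97,1.49,0],0],[[-2.25,1.8,0],0],[[-2.52,2.11,0],0],[[-2.76,2.44,0],0],[[-2.99,2.79,0],0],[[-3.2,3.15,0],0],[[-3.39,3.51,0],0],[[-3.56,3.88,0],0],[[-3.71,4.27,0],0],[[-3.71,4.27,0],0]]' 0 25
python3 -m jog '[[[0,0,0],0],[[0,0,0],0],[[0,0,0],0],[[0,0,0],0],[[0.32,-0.76,0],0],[[0.72,-1.48,0],0],[[1.19,-2.16,0],0],[[1.74,-2.78,0],0],[[2.34,-3.35,0],0],[[3.0,-3.84,0],0],[[3.71,-4.27,0],0],[[3.71,-4.27,0],0],[[3.71,-4.27,0],0]]' 4.5 25
python3 - <<'E'
from go import *
here();b=snap('top','t3.png');a=snap('wrist','w4.png');c=snap('scene','s3.png')
for s,n in((a,'w'),(b,'t'),(c,'s')):
    hsv=cv2.cvtColor(s['frame'],cv2.COLOR_RGB2HSV)
    m=cv2.inRange(hsv,(20,120,50),(35,255,255))
    N,_,stt,ct=cv2.connectedComponentsWithStats(m);print(n,[(x[4],c.round().tolist()) for x,c in zip(stt[1:],ct[1:]) if x[4]>8])
E
```

```text
t: 7.08
tcp_pos: [0.5997, 0.2496, 0.1534]
tool_rot: [-0.706, 0.033, -0.033, 0.706]
force: [0.4, -0.1, 0.4]
finger_gap: 0.529
t: 8.67
tcp_pos: [0.5604, 0.2545, 0.1122]
tool_rot: [-0.706, 0.033, -0.032, 0.707]
force: [-5.3, 5.2, 8.4]
finger_gap: 0.271
t: 9.75
tcp_pos: [0.5997, 0.2496, 0.1535]
tool_rot: [-0.706, 0.033, -0.033, 0.706]
force: [-0.2, 0.2, -0.4]
finger_gap: 0.528
t 9.75 local mm [-36.6 200.  153.5] F [-0.2  0.2 -0.4] gap 0.528223180561532
w [(np.int32(234), [637.0, 34.0]), (np.int32(5606), [526.0, 176.0])]
t [(np.int32(31), [272.0, 174.0]), (np.int32(310), [94.0, 206.0]), (np.int32(39), [220.0, 219.0]), (np.int32(507), [177.0, 254.0]), (np.int32(542), [51.0, 257.0])]
s [(np.int32(1628), [103.0, 105.0]), (np.int32(384), [444.0, 95.0]), (np.int32(297), [469.0, 158.0]), (np.int32(122), [406.0, 174.0])]
```

```bash
python3 -m jog '[[[0,0,0],0],[[0,0,0],0],[[0,0,0],0],[[0,0,0],0],[[-0.35,0.2,0],0],[[-0.71,0.43,0],0],[[-1.05,0.67,0],0],[[-1.37,0.92,0],0],[[-1.68,1.2,0],0],[[-1.97,1.49,0],0],[[-2.25,1.8,0],0],[[-2.52,2.11,0],0],[[-2.76,2.44,0],0],[[-2.99,2.79,0],0],[[-3.2,3.15,0],0],[[-3.39,3.51,0],0],[[-3.56,3.88,0],0],[[-3.71,4.27,0],0],[[-3.71,4.27,0],0]]' 0 25
python3 -m jog '[[[0,0,0],0],[[0,0,0],0],[[0,0,0],0],[[0,0,0],0],[[0.32,-0.76,0],0],[[0.72,-1.48,0],0],[[1.19,-2.16,0],0],[[1.74,-2.78,0],0],[[2.34,-3.35,0],0],[[3.0,-3.84,0],0],[[3.71,-4.27,0],0],[[3.71,-4.27,0],0],[[3.71,-4.27,0],0]]' 4.5 25
python3 - <<'E'
from go import *
here();b=snap('top','t4.png');a=snap('wrist','w5.png');c=snap('scene','s4.png')
for s,n in((a,'w'),(b,'t'),(c,'s')):
    hsv=cv2.cvtColor(s['frame'],cv2.COLOR_RGB2HSV)
    m=cv2.inRange(hsv,(20,120,50),(35,255,255))
    N,_,stt,ct=cv2.connectedComponentsWithStats(m);print(n,[(int(x[4]),c.round().tolist()) for x,c in zip(stt[1:],ct[1:]) if x[4]>5])
E
```

```text
t: 11.48
tcp_pos: [0.5607, 0.2545, 0.1124]
tool_rot: [-0.706, 0.032, -0.032, 0.707]
force: [-6.1, 5.1, 8.9]
finger_gap: 0.277
t: 12.57
tcp_pos: [0.5997, 0.2496, 0.1535]
tool_rot: [-0.706, 0.033, -0.033, 0.706]
force: [0.1, -0.8, 0.0]
finger_gap: 0.529
t 12.5667 local mm [-36.6 200.  153.5] F [ 0.1 -0.8  0. ] gap 0.5292161539949656
w [(236, [637.0, 35.0]), (5610, [527.0, 176.0])]
t [(33, [271.0, 174.0]), (313, [94.0, 206.0]), (37, [220.0, 219.0]), (506, [177.0, 254.0]), (541, [51.0, 257.0])]
s [(1628, [103.0, 105.0]), (385, [444.0, 95.0]), (297, [469.0, 158.0]), (7, [450.0, 151.0]), (120, [406.0, 174.0]), (12, [212.0, 412.0]), (6, [200.0, 426.0])]
```

```bash
python3 -m jog '[[[0,-10,0],0],[[0,-22,0],0],[[0,-22,0],0],[[0,-22,0],0],[[0,-22,0],0],[[0,-22,0],0],[[0,-22,0],0],[[0,-22,0],0]]' 4.5 25
cat > look.py <<'E'
from go import *
import sys
here();b=snap('top');a=snap('wrist')
c,s=np.cos(p[2]),np.sin(p[2])
W=lambda x,y,z:np.array([c*x-s*y+p[0]*1e3,s*x+c*y+p[1]*1e3,z])/1e3
hsv=cv2.cvtColor(a['frame'],cv2.COLOR_RGB2HSV)
m=cv2.inRange(hsv,(20,120,50),(35,255,255))
N,_,stt,ct=cv2.connectedComponentsWithStats(m);print([(x.tolist(),q.round(1).tolist()) for x,q in zip(stt[1:],ct[1:]) if x[4]>5])
for t in range(-60,61,10):
    r=np.radians(t);print(t,proj(a,W(90*np.sin(r),200,125+90*np.cos(r))).round(1).tolist(),end=' ')
print('idx',proj(a,W(0,130,195)).round(1))
cv2.imwrite('pics/'+sys.argv[1],cv2.resize(np.hstack([a['frame'][:,:,::-1],cv2.resize(b['frame'][130:260,180:353,::-1],(640,480))]),(800,300)))
E
python3 look.py j5.png
```

```text
t: 13.38
tcp_pos: [0.5985, 0.2498, 0.3733]
tool_rot: [-0.706, 0.033, -0.033, 0.706]
force: [-0.8, -0.4, -0.6]
finger_gap: 0.527
t 13.3833 local mm [-37.7 200.2 373.3] F [-0.8 -0.4 -0.6] gap 0.5274306025905441
[([490, 0, 97, 97, 4194], [525.4, 58.2]), ([413, 125, 50, 56, 1030], [429.2, 146.0]), ([583, 132, 7, 1, 7], [586.0, 132.0]), ([301, 282, 29, 16, 222], [315.0, 293.3]), ([253, 305, 8, 15, 103], [256.1, 311.8])]
-60 [[311.6, 151.6]] -50 [[311.6, 163.5]] -40 [[311.6, 178.2]] -30 [[311.6, 195.0]] -20 [[311.5, 213.0]] -10 [[311.5, 231.5]] 0 [[311.5, 249.4]] 10 [[311.6, 265.7]] 20 [[311.6, 279.8]] 30 [[311.6, 291.1]] 40 [[311.6, 299.3]] 50 [[311.6, 304.5]] 60 [[311.6, 306.6]] idx [[234.3 242. ]]
```

View pics/j5.png

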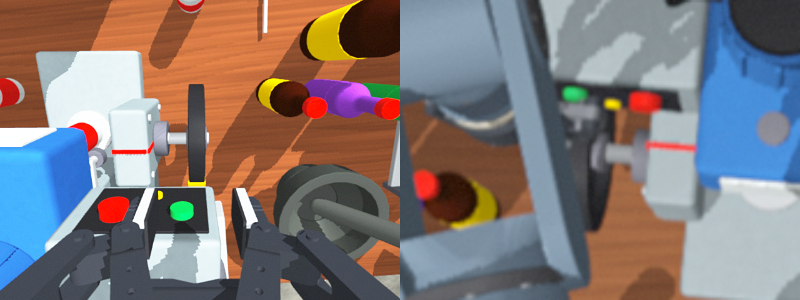

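The yellow mark is visible on the tread at wrist px (315,282–298). Its near edge is at about 22°, so its centre is about 28° behind the top. I'll make one more 28° stroke.

```bash
python3 -m jog '[[[0.1,10,0],0],[[0.1,18,0],0],[[0.1,18,0],0],[[0.1,18,0],0],[[0.1,18,0],0],[[0.1,20,0],0],[[0.1,22,0],0],[[0.1,22,0],0],[[0.1,22,0],0]]' 4.5 25
python3 -m jog '[[[0,0,0],0],[[0,0,0],0],[[0,0,0],0],[[0,0,0],0],[[-0.35,0.2,0],0],[[-0.71,0.43,0],0],[[-1.05,0.67,0],0],[[-1.37,0.92,0],0],[[-1.68,1.2,0],0],[[-1.97,1.49,0],0],[[-2.25,1.8,0],0],[[-2.52,2.11,0],0],[[-2.84,2.56,0],0],[[-2.84,2.56,0],0],[[-2.84,2.56,0],0]]' 0 25
python3 -m jog '[[[0,0,0],0],[[0,0,0],0],[[0,0,0],0],[[0,0,0],0],[[0,-10,0],0],[[0,-22,0],0],[[0,-22,0],0],[[0,-22,0],0],[[0,-22,0],0],[[0,-22,0],0],[[0,-22,0],0],[[0,-22,0],0]]' 4.5 25
python3 look.py j6.png
```

```text
t: 14.23
tcp_pos: [0.5976, 0.2491, 0.1501]
tool_rot: [0.707, -0.035, 0.03, -0.706]
force: [-0.4, -0.4, 0.7]
finger_gap: 0.526
t: 15.48
tcp_pos: [0.5724, 0.2536, 0.1314]
tool_rot: [-0.706, 0.031, -0.034, 0.707]
force: [-5.1, 3.9, 10.8]
finger_gap: 0.274
t: 16.48
tcp_pos: [0.5717, 0.252, 0.3478]
tool_rot: [0.706, -0.033, 0.033, -0.706]
force: [-0.6, 0.2, -1.3]
finger_gap: 0.531
t 16.4833 local mm [-64.7 199.8 347.8] F [-0.6  0.2 -1.3] gap 0.5306435898861875
[([497, 25, 109, 101, 4686], [535.1, 81.4]), ([416, 150, 62, 59, 1234], [435.4, 170.5]), ([300, 294, 32, 31, 683], [315.1, 312.7]), ([247, 360, 12, 19, 139], [252.7, 369.3])]
-60 [[312.0, 186.5]] -50 [[312.0, 199.9]] -40 [[312.0, 216.0]] -30 [[312.0, 234.1]] -20 [[312.0, 253.3]] -10 [[312.0, 272.5]] 0 [[312.0, 290.8]] 10 [[312.0, 307.2]] 20 [[312.0, 320.9]] 30 [[312.0, 331.4]] 40 [[312.1, 338.7]] 50 [[312.1, 342.6]] 60 [[312.1, 343.4]] idx [[231.3 280.9]]
```

```bash
cat > ang.py <<'E'
from go import *
from scipy.optimize import brentq
a=snap('wrist'); c,s=np.cos(p[2]),np.sin(p[2])
W=lambda x,y,z:np.array([c*x-s*y+p[0]*1e3,s*x+c*y+p[1]*1e3,z])/1e3
f=a['frame']; hsv=cv2.cvtColor(f,cv2.COLOR_RGB2HSV)
m=cv2.inRange(hsv,(20,120,50),(35,255,255)); m[:,:285]=0;m[:,345:]=0
red=cv2.inRange(hsv,(0,150,80),(6,255,255))
u=proj(a,W(0,130,195))[0]; rr=red[int(u[1])-25:int(u[1])+25,int(u[0])-60:int(u[0])-3]
y,x=np.nonzero(rr); print('index pred',u,'seen rows mean',y.mean()+int(u[1])-25,'pred right',proj(a,W(0,75,195))[0])
A=lambda v:brentq(lambda t:proj(a,W(90*np.sin(t),200,125+90*np.cos(t)))[0,1]-v,-.9,.8)*57.3
for col in range(296,336,3):
    r=np.nonzero(m[:,col])[0]
    if len(r): print(col,r.min(),r.max(),round(A(r.min()),1),round(A(r.max()+1),1))
E
python3 ang.py
```

```text
index pred [231.32874534 282.02900444] seen rows mean 282.9230769230769 pred right [167.80843572 282.02901362]
302 304 325 7.2 23.3
305 304 325 7.2 23.3
308 304 325 7.2 23.3
311 304 325 7.2 23.3
314 304 325 7.2 23.3
317 304 325 7.2 23.3
320 304 325 7.2 23.3
323 304 325 7.2 23.3
326 304 325 7.2 23.3
329 294 324 1.2 22.5
```

The mark's centre is now about 14.7° behind the top; my earlier estimate had taken the side face for the tread edge. One short stroke should correct it.

```bash
python3 -m jog '[[[1.26,8,0],0],[[1.26,16,0],0],[[1.26,16,0],0],[[1.26,16,0],0],[[1.26,16,0],0],[[1.26,18.5,0],0],[[1.26,20.55,0],0],[[1.26,20.55,0],0],[[1.26,20.55,0],0]]' 4.5 25
python3 -m jog '[[[0,0,0],0],[[0,0,0],0],[[0,0,0],0],[[0,0,0],0],[[-0.36,0.35,0],0],[[-0.71,0.73,0],0],[[-1.02,1.12,0],0],[[-1.32,1.53,0],0],[[-1.32,1.53,0],0],[[-1.32,1.53,0],0],[[-1.32,1.53,0],0]]' 0 25
python3 -m jog '[[[0,0,0],0],[[0,0,0],0],[[0,0,0],0],[[0,0,0],0],[[0,-10,0],0],[[0,-22,0],0],[[0,-22,0],0],[[0,-22,0],0],[[0,-22,0],0],[[0,-22,0],0],[[0,-22,0],0],[[0,-22,0],0],[[0,-22,0],0]]' 4.5 25
python3 ang.py; python3 look.py j7.png
```

```text
t: 17.38
tcp_pos: [0.5838, 0.251, 0.142]
tool_rot: [0.707, -0.034, 0.032, -0.706]
force: [0.1, 0.0, -0.3]
finger_gap: 0.525
t: 18.3
tcp_pos: [0.5716, 0.2537, 0.1299]
tool_rot: [-0.706, 0.031, -0.034, 0.707]
force: [-4.3, 2.9, 11.2]
finger_gap: 0.275
t: 19.38
tcp_pos: [0.57, 0.2519, 0.3445]
tool_rot: [0.707, -0.035, 0.031, -0.706]
force: [-0.3, -0.5, -0.5]
finger_gap: 0.529
index pred [231.15261568 282.78875269] seen rows mean 283.6666666666667 pred right [167.5563729  282.79342299]
299 283 304 -5.4 7.3
302 283 307 -5.4 9.2
305 283 307 -5.4 9.2
308 283 307 -5.4 9.2
311 283 307 -5.4 9.2
314 283 307 -5.4 9.2
317 283 307 -5.4 9.2
320 283 307 -5.4 9.2
323 283 307 -5.4 9.2
326 283 307 -5.4 9.2
329 276 306 -9.2 8.6
t 19.4333 local mm [-66.5 199.5 344. ] F [ 0.3 -0.4  0.1] gap 0.528282195518402
[([497, 27, 108, 101, 4709], [535.9, 82.9]), ([417, 151, 63, 59, 1237], [435.8, 172.1]), ([299, 277, 33, 31, 837], [315.1, 294.7]), ([247, 363, 11, 19, 150], [252.2, 372.5])]
-60 [[312.1, 188.4]] -50 [[312.1, 201.9]] -40 [[312.1, 218.0]] -30 [[312.1, 236.2]] -20 [[312.1, 255.5]] -10 [[312.1, 274.9]] 0 [[312.1, 293.2]] 10 [[312.1, 309.6]] 20 [[312.1, 323.4]] 30 [[312.1, 334.0]] 40 [[312.1, 341.2]] 50 [[312.1, 345.1]] 60 [[312.1, 345.8]] idx [[231.  283.2]]
```

The wrist view puts the mark at about 1–1.5° off the top. I'll clear the arm over to the lever side and check with the top camera.

```bash
python3 -m jog '[[[-2,-3,0],0],[[-6,-7,0],0],[[-9,-8,0],0],[[-9,-8,0],0],[[-9,-8,-38],0],[[-9,-8,-38],0],[[-9,-8,-38],0],[[-9,-8,-38],0],[[-9,-8,-38],0],[[-9,-8,-38],0],[[-9,-8,-38],0],[[-9,-8,-38],0],[[-9,-8,-38],0],[[-9,-8,-38],0],[[-9,-8,-38],0],[[-9,-8,-38],0]]' 0 25
cat > top.py <<'E'
from go import *
here(); b=snap('top'); c,s=np.cos(p[2]),np.sin(p[2])
W=lambda x,y,z:np.array([c*x-s*y+p[0]*1e3,s*x+c*y+p[1]*1e3,z])/1e3
hsv=cv2.cvtColor(b['frame'],cv2.COLOR_RGB2HSV)
m=cv2.inRange(hsv,(20,100,50),(36,255,255)); m[:,:240]=0;m[:,285:]=0;m[:165]=0;m[235:]=0
N,_,st,ct=cv2.connectedComponentsWithStats(m);print([(x.tolist(),q.round(1).tolist()) for x,q in zip(st[1:],ct[1:])])
r=cv2.inRange(hsv,(0,130,80),(8,255,255)); r[:,:280]=0;r[:,315:]=0;r[:180]=0;r[205:]=0
y,x=np.nonzero(r); print('red',x.min(),x.max(),[(k,y[x==k].mean()) for k in range(x.min(),x.max()+1,4)])
print('pred idx',proj(b,[W(0,130,195),W(0,80,195)]).round(1).tolist())
for t in (-10,-5,0,5,10):
    q=np.radians(t);print(t,proj(b,W(90*np.sin(q),200,125+90*np.cos(q))).round(1).tolist())
cv2.imwrite('pics/top_w.png',cv2.resize(b['frame'][100:270,180:440,::-1],None,fx=3,fy=3,interpolation=cv2.INTER_CUBIC))
E
python3 top.py
```

```text
t: 20.87
tcp_pos: [0.4461, -0.1175, 0.4258]
tool_rot: [-0.706, 0.034, -0.032, 0.707]
force: [-0.7, 1.3, 0.5]
finger_gap: -0.001
t 20.8667 local mm [-155.4 -179.8  425.8] F [-0.7  1.3  0.5] gap -0.0008550813153969086
[([268, 172, 8, 6, 39], [271.2, 174.7]), ([251, 182, 14, 12, 145], [257.3, 187.2])]
red 287 306 [(287, np.float64(192.5)), (291, np.float64(192.5)), (295, np.float64(192.5)), (299, np.float64(193.5)), (303, np.float64(193.5))]
pred idx [[288.1, 192.1], [308.7, 194.0]]
-10 [[257.3, 194.4]]
-5 [[257.6, 191.1]]
0 [[257.9, 187.8]]
5 [[258.3, 184.6]]
10 [[258.8, 181.5]]
```

View pics/top_w.png

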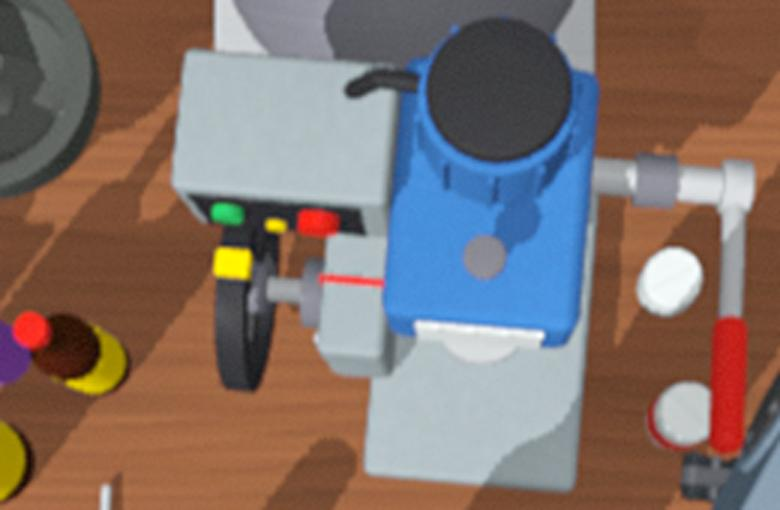

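The mark sits at top px (257,187), on the extension of the index line. Top and wrist views both give about +1.3°, roughly 2 mm at the rim, so I accept that. Now the lever: I'll set the fingers 12 mm apart so they cradle the grip.

```bash
python3 -m jog '[[[4,0,0],0],[[8.3,0,0],0],[[8.3,0,0],0],[[8.3,4,0],0],[[8.3,8,0],0],[[8.3,11,0],0],[[8.3,12.6,0],0],[[8.3,12.6,0],0],[[8.3,12.6,0],0]]' 1.2 60
python3 -m jog '[[[0,0.5,0],0],[[0,1,0],0],[[0,1.5,0],0],[[0,2,0],0],[[0,2.5,0],0],[[0,3,0],0],[[0,3,0],0]]'
python3 - <<'E'
from go import *
here(); a=snap('wrist'); c,s=np.cos(p[2]),np.sin(p[2])
hsv=cv2.cvtColor(a['frame'],cv2.COLOR_RGB2HSV)
r=cv2.inRange(hsv,(0,170,80),(8,255,255))
N,_,st,ct=cv2.connectedComponentsWithStats(r);print([(x.tolist(),q.round(1).tolist()) for x,q in zip(st[1:],ct[1:]) if x[4]>50])
W=lambda x,y,z:np.array([c*x-s*y+p[0]*1e3,s*x+c*y+p[1]*1e3,z])/1e3
for d in(0,.05,.1):
  q=.21-d;print(d,proj(a,[W(80-k*np.cos(q),-180,275+k*np.sin(q)) for k in (208,160,103)]).round(1).tolist())
cv2.imwrite('pics/lev.png',a['frame'][:,:,::-1])
E
```

```text
t: 21.67
tcp_pos: [0.5289, -0.1235, 0.3004]
tool_rot: [-0.706, 0.032, -0.031, 0.707]
force: [0.2, -0.6, 0.1]
finger_gap: 0.139
t: 22.25
tcp_pos: [0.5282, -0.1249, 0.2701]
tool_rot: [-0.706, 0.033, -0.032, 0.707]
force: [-1.6, 2.5, 4.3]
finger_gap: 0.137
t 22.25 local mm [ -72.9 -179.5  270.1] F [-1.6  2.5  4.3] gap 0.1365543711410005
[([279, 164, 58, 31, 335], [308.9, 172.6]), ([280, 183, 67, 226, 10550], [312.9, 280.5]), ([0, 254, 76, 72, 2899], [42.3, 281.9]), ([486, 258, 79, 70, 2089], [513.3, 282.3])]
0 [[308.9, 199.7], [309.3, 316.6], [309.7, 415.2]]
0.05 [[309.0, 187.6], [309.4, 303.4], [309.8, 405.5]]
0.1 [[309.1, 178.3], [309.5, 292.1], [309.8, 396.7]]
```

Contact: 4.3 N. I'll press on toward the stop.

```bash
python3 -m jog '[[[0,0.6,0],0],[[0,1.2,0],0],[[0,1.8,0],0],[[0,2.4,0],0],[[0,3,0],0],[[0,3.6,0],0],[[0,4.2,0],0],[[0,4.8,0],0],[[0,5.4,0],0],[[0,6,0],0],[[0,6.4,0],0],[[0,6.8,0],0],[[0,6.8,0],0]]'
python3 -m jog '[[[0,0.3,0],0],[[0,0.6,0],0],[[0,0.6,0],0],[[0,0.6,0],0]]'
```

```text
t: 23.38
tcp_pos: [0.5326, -0.1252, 0.2044]
tool_rot: [-0.706, 0.03, -0.036, 0.706]
force: [2.1, 4.7, 9.3]
finger_gap: 0.143
t: 23.72
tcp_pos: [0.5334, -0.1254, 0.1993]
tool_rot: [0.706, -0.029, 0.037, -0.706]
force: [3.2, 4.6, 11.3]
finger_gap: 0.139
```

```bash
python3 -m jog '[[[0,0.3,0],0],[[0,0.6,0],0],[[0,0.6,0],0],[[0,0.6,0],0]]'
python3 -m jog '[[[0,0.3,0],0],[[0,0.6,0],0],[[0,0.6,0],0],[[0,0.6,0],0]]'
cat > lev.py <<'E'
from go import *
here(); c,s=np.cos(p[2]),np.sin(p[2])
W=lambda x,y,z:np.array([c*x-s*y+p[0]*1e3,s*x+c*y+p[1]*1e3,z])/1e3
for n in('scene','top'):
    a=snap(n); hsv=cv2.cvtColor(a['frame'],cv2.COLOR_RGB2HSV)
    r=cv2.inRange(hsv,(0,150,80),(8,255,255))
    N,_,st,ct=cv2.connectedComponentsWithStats(r);print(n,[(x.tolist(),q.round(1).tolist()) for x,q in zip(st[1:],ct[1:]) if x[4]>50 and 230<x[0]<440 and x[1]>200])
    for d in(0,.5,.6):
        q=.21-d;print(d,proj(a,[W(80-k*np.cos(q),-180,275+k*np.sin(q)) for k in (208,155,103)]).round(1).tolist())
E
python3 lev.py
```

```text
t: 24.05
tcp_pos: [0.5342, -0.1256, 0.1948]
tool_rot: [0.707, -0.029, 0.038, -0.706]
force: [1.8, 5.0, 16.8]
finger_gap: 0.14
t: 24.38
tcp_pos: [0.5349, -0.126, 0.1931]
tool_rot: [0.707, -0.027, 0.039, -0.705]
force: [-4.5, 7.1, 39.2]
finger_gap: 0.14
t 24.3833 local mm [ -66.1 -179.9  193.1] F [-4.5  7.1 39.2] gap 0.14037247322568017
scene [([318, 205, 18, 11, 100], [326.1, 210.9]), ([265, 286, 17, 17, 138], [272.3, 294.8]), ([261, 316, 20, 11, 83], [271.1, 322.4])]
0 [[248.4, 257.3], [262.1, 273.8], [275.9, 290.2]]
0.5 [[254.0, 277.0], [265.7, 288.0], [277.9, 299.3]]
0.6 [[256.4, 282.0], [267.5, 291.7], [279.0, 301.8]]
top [([410, 237, 10, 13, 83], [414.9, 243.5]), ([311, 310, 15, 16, 185], [317.9, 317.2])]
0 [[421.9, 251.9], [422.9, 228.2], [424.0, 205.6]]
0.5 [[414.3, 253.2], [417.2, 230.8], [420.0, 208.4]]
0.6 [[413.2, 250.8], [416.3, 229.3], [419.4, 207.6]]
```

The stop is reached: the tool stalls at z=193 mm (193.5 predicted) while the force rises to 39 N. I'll let the lever up steadily and back off.

```bash
python3 -m jog '[[[0,-1,0],0],[[0,-2,0],0],[[0,-3,0],0],[[0,-4,0],0],[[0,-5,0],0],[[0,-6,0],0],[[0,-7,0],0],[[0,-8,0],0],[[0,-9,0],0],[[0,-10,0],0],[[0,-11,0],0],[[0,-13,0],0],[[0,-16,0],0],[[0,-20,0],0],[[0,-22,0],0],[[-8,-22,0],0],[[-14,-22,0],0],[[-14,-22,0],0],[[-14,-22,0],0],[[-14,-22,0],0]]'
python3 lev.py; python3 top.py
python3 - <<'E'
from h import *
c=snap('scene','s9.png');b=snap('top','t9.png')
for n,o in(('s9.png','scene0.png'),('t9.png','top0.png')):
    d=cv2.absdiff(cv2.imread('pics/'+n),cv2.imread('pics/'+o)).max(2)
    m=cv2.morphologyEx((d>45).astype(np.uint8),cv2.MORPH_OPEN,np.ones((3,3)))
    N,_,st,ct=cv2.connectedComponentsWithStats(m);print(n,[x.tolist() for x in st[1:] if x[4]>12])
cv2.imwrite('pics/fin.png',cv2.resize(np.hstack([cv2.imread('pics/s9.png'),cv2.imread('pics/t9.png')]),(800,300)))
E
```

```text
t: 26.15
tcp_pos: [0.3857, -0.1119, 0.405]
tool_rot: [0.707, -0.034, 0.032, -0.706]
force: [-0.1, -0.7, 0.1]
finger_gap: 0.14
t 26.15 local mm [-216.1 -179.8  405. ] F [-0.1 -0.7  0.1] gap 0.13959226903413388
scene [([318, 206, 18, 10, 93], [326.0, 210.9]), ([245, 255, 34, 38, 513], [261.7, 272.9]), ([261, 316, 21, 11, 86], [271.0, 322.4])]
0 [[248.4, 257.3], [262.1, 273.8], [275.9, 290.2]]
0.5 [[254.0, 277.0], [265.7, 288.0], [277.9, 299.3]]
0.6 [[256.4, 282.0], [267.5, 291.7], [279.0, 301.8]]
top [([416, 206, 14, 46, 553], [422.4, 227.5]), ([311, 310, 15, 15, 180], [318.0, 317.0])]
0 [[421.9, 251.9], [422.9, 228.2], [424.0, 205.6]]
0.5 [[414.3, 253.2], [417.2, 230.8], [420.0, 208.4]]
0.6 [[413.2, 250.8], [416.3, 229.3], [419.4, 207.6]]
t 26.25 local mm [-212.1 -180.6  405.3] F [ 0.3 -0.4 -0.2] gap 0.14234350932668155
[([268, 172, 8, 6, 40], [271.2, 174.6]), ([251, 182, 14, 12, 144], [257.3, 187.2])]
red 287 306 [(287, np.float64(192.5)), (291, np.float64(192.5)), (295, np.float64(192.5)), (299, np.float64(193.5)), (303, np.float64(193.5))]
pred idx [[288.1, 192.1], [308.7, 194.0]]

[... 442 characters left out ...]
103, 4, 9, 33], [126, 126, 23, 37, 633], [205, 157, 33, 43, 730], [152, 162, 33, 11, 166], [191, 164, 9, 6, 35], [269, 171, 10, 10, 80], [200, 196, 13, 11, 79], [218, 199, 4, 6, 21], [309, 242, 4, 5, 19], [248, 256, 10, 6, 40], [259, 263, 16, 20, 78], [184, 312, 8, 7, 36], [296, 333, 16, 16, 204]]
t9.png [[481, 54, 84, 66, 3499], [251, 182, 14, 12, 148], [393, 183, 20, 22, 317], [289, 187, 5, 3, 15], [420, 187, 4, 19, 61], [280, 193, 13, 16, 132], [294, 193, 7, 4, 26], [346, 203, 24, 13, 152], [416, 208, 10, 44, 255], [285, 211, 21, 12, 162], [367, 249, 169, 231, 16556], [311, 311, 18, 20, 187], [0, 337, 135, 143, 12357], [216, 387, 122, 93, 6951], [378, 410, 9, 8, 49], [347, 438, 9, 6, 33]]
```

View pics/fin.png

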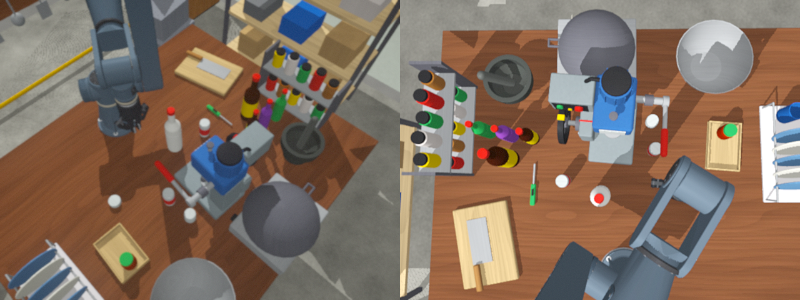

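The lever is back at rest: its pixels match the 0 rad prediction. The mark is unmoved and everything else stands where it was; the remaining image differences are the arm and its shadows. I'll hand the job in.

```bash
python3 -c "
from station import workorder
print(workorder.sign_off())"
```

```text
the job is handed in; nothing more can be done
None
```

I turned the handwheel until the yellow mark stood at the top, let go of it, then pressed the knock-out lever to its stop and let it back up. The job was handed in at about 26 s of the 67 s allowed.

- **Wheel:** The mark started about 170° from the top (inferred from how far I turned the wheel) and took five gripped strokes, each with the wheel's front going down. The last checks, with the wrist and top cameras, put it about 1.3° past the index line towards the back, roughly 2 mm at the rim. I left that uncorrected. It had not moved after the lever press.
- **Lever:** The tool stalled at z = 193 mm, against 193.5 mm predicted for the stop, while the force rose to 39 N. That is just under 40 N, and it was the fingertips pressing, not the arm or gripper body. After release, the lever matched its rest position in both views.
- **Other things:** In the final pictures the bottles, tins, jar, lids and lighter look unmoved. The changes from the first pictures look like the arm, its shadows, the lever and the mark.
- **Checks that disagreed:**
  - The real fingertips are about 34 mm above the reported tool position, so the first grasp closed on air above the rim. I allowed for this afterwards.
  - One early reading of the mark angle was about 15° too small, because I took the side of the rim for the tread edge. The fifth stroke corrected it.

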